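Press down the welding fixture's stop pins in order

TASK

Clear the welding fixture for a flat plate: with a fingertip press its three raised stop pins down one after another, first the one with the wide round head, then the one with the square head, last the slim one with no head. Press each lightly from above, past half way down but without ramming it against its stop, and leave it down; never pull a pin up, and leave the loose tube, ring, brush and copper bar where they lie.

Things in the scene. Friction and masses are not known exactly. Their poses are not given: they have to be found in the camera images.
- disc_block: Blue-painted steel block (all three alike) bolted to the bench (fixed), foot 70 x 70 x 12 mm, upper part 60 x 60 mm, 45 mm high in all. It carries the stop pin with the wide flat round head, 56 mm across and 10 mm thick, on a 14 mm shaft, which stands upright at its centre. Origin: centre of its underside, on the bench; z up.
- disc_top (a point): Centre of the top face of the stop pin with the wide flat round head, 56 mm across and 10 mm thick, on a 14 mm shaft. It moves with the pin: 76 mm above the bench when the pin's joint reads 0.
- disc_pin (a joint): How far down the pin with the wide flat round head, 56 mm across and 10 mm thick, on a 14 mm shaft is, in m: 0 fully raised, 0.010 half way, 0.020 at its stop; it starts at 0 to 0.004. Slides straight up and down; a steady push of about 3 to 5 N moves it, and friction holds it wherever it is left (no spring). Pulled upwards it would go negative, and come out of place.
- square_block: Blue-painted steel block (all three alike) bolted to the bench (fixed), foot 70 x 70 x 12 mm, upper part 60 x 60 mm, 45 mm high in all. It carries the stop pin with the square head, 34 x 34 mm and 14 mm thick, on a 14 mm shaft, which stands upright at its centre. Origin: centre of its underside, on the bench; z up.
- square_top (a point): Centre of the top face of the stop pin with the square head, 34 x 34 mm and 14 mm thick, on a 14 mm shaft. It moves with the pin: 80 mm above the bench when the pin's joint reads 0.
- square_pin (a joint): How far down the pin with the square head, 34 x 34 mm and 14 mm thick, on a 14 mm shaft is, in m: 0 fully raised, 0.010 half way, 0.020 at its stop; it starts at 0 to 0.004. Slides straight up and down; a steady push of about 3 to 5 N moves it, and friction holds it wherever it is left (no spring). Pulled upwards it would go negative, and come out of place.
- slim_block: Blue-painted steel block (all three alike) bolted to the bench (fixed), foot 70 x 70 x 12 mm, upper part 60 x 60 mm, 45 mm high in all. It carries the stop pin with no head at all, just a slim bare 14 mm round shaft, which stands upright at its centre. Origin: centre of its underside, on the bench; z up.
- slim_top (a point): Centre of the top face of the stop pin with no head at all, just a slim bare 14 mm round shaft. It moves with the pin: 80 mm above the bench when the pin's joint reads 0.
- slim_pin (a joint): How far down the pin with no head at all, just a slim bare 14 mm round shaft is, in m: 0 fully raised, 0.010 half way, 0.020 at its stop; it starts at 0 to 0.004. Slides straight up and down; a steady push of about 3 to 5 N moves it, and friction holds it wherever it is left (no spring). Pulled upwards it would go negative, and come out of place.
- tube_stub: Loose bystander: piece of steel tube standing on end, 42 mm outside diameter, 60 mm high. Origin: centre of its underside.
- collar: Loose bystander: flat steel ring lying on the bench, 60 mm outside and 36 mm inside diameter, 12 mm thick. Origin: centre of its underside.
- wire_brush: Loose bystander: brush about 200 mm long, lying on the bench beyond the pins. Origin: underside, near the middle; x runs along it.
- end_block: Loose bystander: copper bar 60 x 30 x 30 mm lying on the bench. Origin: centre of its underside.

How it is judged:
On the way, in this order (a step that is already met when the one before it is completed fails the run):
1. the pin with the wide flat round head, 56 mm across and 10 mm thick, on a 14 mm shaft is pressed down past half way (10 mm) (value of joint disc_pin above 0.01 m), for 0.1 s.
2. the pin with the square head, 34 x 34 mm and 14 mm thick, on a 14 mm shaft is pressed down past half way (10 mm) (value of joint square_pin above 0.01 m), for 0.1 s.
3. the pin with no head at all, just a slim bare 14 mm round shaft is pressed down past half way (10 mm) (value of joint slim_pin above 0.01 m), for 0.1 s.
At the end, for the whole second after the job is handed in: All three pins are at rest more than 10 mm down (of 20 mm), and every loose thing is within 30 mm of where it started (value of joint each of disc_pin, square_pin, slim_pin above 0.01 m and velocity of joint each of disc_pin, square_pin, slim_pin below 0.01 m/s and distance of each of tube_stub, collar, wire_brush, end_block from where it was at the start of the episode below 0.03 m); the robot touches nothing.
It fails at once if the square-headed pin is pressed (more than 8 mm down) before the wide round one is past half way (value of joint square_pin above 0.008 m and value of joint disc_pin below 0.01 m).
It fails at once if the slim pin is pressed (more than 8 mm down) before the wide round one and the square one are past half way (value of joint slim_pin above 0.008 m and value of joint any of disc_pin, square_pin below 0.01 m).
It fails at once if a pin is pushed or squeezed with more than 25 N (contact force between anything else and disc_pin above 25 N or contact force between anything else and square_pin above 25 N or contact force between anything else and slim_pin above 25 N).
It fails at once if a pin is pulled up more than 5 mm above its raised position (value of joint any of disc_pin, square_pin, slim_pin below -0.005 m).
It fails at once if a loose thing is moved or lifted more than 30 mm (distance of any of tube_stub, collar, wire_brush, end_block from where it was at the start of the episode above 0.03 m).
It also fails if it takes over 51 s, if anything falls off the work surface, if the arm or the gripper's body presses on something with over 40 N, if the wrist force passes 120 N, or if a joint passes its speed limit or range.

ROBOT

A 6-joint arm with a two-finger parallel gripper is mounted at the origin on the work surface. World frame = base frame: x ahead of the robot, y to its left, z up, the work surface at z = 0. Lengths are in m, angles in rad, forces in N, time in s.
With the tool pointing down it reaches from about 0.35 to 0.975 m from the base axis. Payload 4.9 kg.
Tool frame: the origin (TCP) lies at the very end of the fingers, on their centre line; the grasp point (between the pads) lies 19 mm behind it (ctrl.grasp_offset is the distance from the TCP to the grasp point, in m); z points along the fingers, y is the line along which they close (so a half turn about z gives the same grasp; the last joint's range is limited). The gripper opens to 85 mm and grips with 20 to 120 N. Pads are 22 mm wide; open, the fingers measure 114 mm over their backs; the gripper's body (76 mm by 85 mm) begins 54 mm behind the grasp point. The pads swing forward as they close: fully open they stand 13 mm farther back than shut.
Start: joints at [-1.363, 0.053, 1.613, -0, 1.476, -0.119], TCP at [0.201, -0.592, 0.231] pointing down, gripper open.
Joint ranges: [-3.01, 3.01], [-1.01, 2.22], [0.06, 2.58], [-1.02, 4.17], [0.09, 2.62], [-3.14, 3.14]. Speed limits (rad/s): [2.57, 2.57, 3.14, 3.14, 3.14, 3.14].

INTERFACE

Orientations are given as a rotation vector (axis times angle).
In Python, from station import ctrl, optics gives the robot as it stands.
- The arm moves only by the shell command python3 -m handwheel 'ROWS' [OPENING] [FORCE]. ROWS is JSON, a list of rows, each an object of numbers: "tx", "ty", "tz": the shift along the tool's x, y, z in mm; "roll": the turn about the tool's z in rad. A call has 1 to 12 rows; each row shifts and turns the commanded pose from where the row before left it, along the tool's axes as they then stand; what a row does not reach is not made up. A row lasts 1/12 s, in which the tool goes at most 41.7 mm and 7.16 degrees, less where a joint would pass 70% of its speed; a pose out of reach is approached as far as the arm can. A call with a gripper value outside its range is refused whole. OPENING is the finger opening in mm, from 0 to 85.4, set as the call begins (- or left out, the last holds). The fingers move at their own pace and stop on an object; FORCE is the grip in N (left out, the last holds). Time passes only in rows, so rows that do not move let the fingers close. It gives the time, the measured TCP pose, the force, the opening and the grip force at its end, in the units of the state.
- ctrl.get_obs(): the state, without advancing time (a new reading comes with each control period).
- optics.get_image(name): name is "side" or "top"; returns (picture, depth): 420x560x3 uint8, red, green, blue; 420x560 float32, m along the optical axis (not along the pixel's ray), 0 where there is no reading.
- optics.camera_params(name): a dict with "mtx" (3x3 intrinsics, pixels), "extrinsics" (4x4, takes a point from camera to world coordinates). Camera axes: x right, y down, z forward; pixel columns grow to the right and rows downward; lengths in m; the calibration is good to about 2 mm. A picture is of the moment at which its call begins. camera_params takes no time and is no camera call.
- ctrl.finish_job(): hands the job in; it is judged then, once.
The state is a dict: "t": time; "q": joint angles; "dq": joint speeds; "effort": joint torques, N m; "tool_pos": TCP position; "tool_rot": TCP orientation; "contact_force": force on the tool from outside, world axes, zero at the start; "wrist_torque": the same for the moment, N m; "opening": finger opening in m; "grip_force": force on a finger pad.
Only numpy, scipy, OpenCV 4.12 (cv2) and the standard library are available. Lean on these libraries where they do the work, as an engineer would, in place of code of your own. Each camera call takes 0.05 s, during which the arm holds its last target. There are 200 camera calls.

## Working session

There is one attempt and no reset: what is moved stays moved. The work goes in short steps, Python scripts to look and compute and a shell command to move; the robot and the scene stay as the last step left them, time stands still between calls to the robot, and variables do not carry over. Pictures are saved under pics/ and viewed, at most 10 in all, crops included, and the job is handed in when it is done.

```bash
mkdir -p pics
python3 - <<'E'
from station import ctrl, optics
import cv2,numpy as np
for n in("top","side"):
    im,d=optics.get_image(n); cv2.imwrite(f"pics/{n}0.png",im[:,:,::-1]); np.savez(f"{n}0.npz",im=im,d=d)
    p=optics.camera_params(n); print(n,p["mtx"].round(1).tolist(),p["extrinsics"].round(3).tolist())
o=ctrl.get_obs(); print(o)
E
```

```text
top [[424.7, 0.0, 278.5], [0.0, 424.7, 209.0], [0.0, 0.0, 1.0]] [[-0.002, -0.983, 0.182, 0.432], [-1.0, 0.004, 0.01, -0.082], [-0.01, -0.182, -0.983, 0.979], [0.0, 0.0, 0.0, 1.0]]
side [[436.9, 0.0, 271.4], [0.0, 436.9, 209.9], [0.0, 0.0, 1.0]] [[-0.982, -0.101, 0.156, 0.421], [-0.186, 0.609, -0.771, 0.711], [-0.017, -0.787, -0.617, 0.711], [0.0, 0.0, 0.0, 1.0]]
{'t': 0.1, 'q': array([-1.36298505e+00,  5.32931291e-02,  1.61416566e+00, -1.38992062e-05,
        1.47603276e+00, -1.18977803e-01]), 'dq': array([ 0.00015038, -0.00134412, -0.00410368,  0.00014387, -0.00230272,
       -0.00075664]), 'effort': array([ 1.27515568e-04, -3.94899738e+01, -3.71363139e+01, -1.80286415e-04,
        3.88847271e-03, -1.30332660e-05]), 'tool_pos': array([ 0.20051729, -0.59135193,  0.2301792 ]), 'tool_rot': array([-3.09787761e+00, -5.10731622e-01,  1.54060083e-04]), 'contact_force': array([ 0.37142199,  0.14811209, -1.30775276]), 'wrist_torque': array([-0.02057237, -0.0112825 ,  0.02183857]), 'grip_force': 0.0, 'opening': 0.08553449538143053}
```

View pics/top0.png

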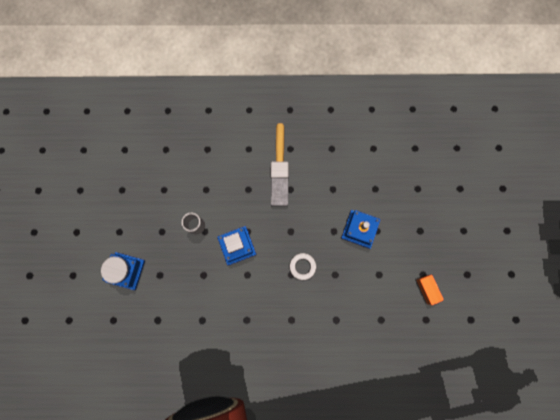

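View pics/side0.png

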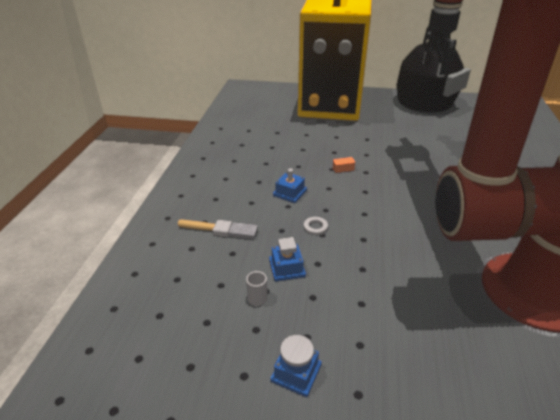

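The top view shows the disc head at (114,269), the square head at (234,242) and the slim pin at (364,227). The tube is at (191,222), the ring at (303,266), the brush at (280,165) and the copper bar at (431,290). The side view agrees with this.

```bash
cat > m.py <<'E'
from station import ctrl, optics
import cv2,numpy as np
seeds={"disc":((114,269),20,.066),"square":((234,242),15,.07),"slim":((364,227),11,.07)}
def cloud(n,d):
    p=optics.camera_params(n);K=p["mtx"];E=p["extrinsics"]
    v,u=np.mgrid[:420,:560]
    P=np.stack([(u-K[0,2])/K[0,0]*d,(v-K[1,2])/K[1,1]*d,d,np.ones_like(d)],-1)@E.T
    return P[...,:3]
def ray(n,uv,z):
    p=optics.camera_params(n);K=p["mtx"];E=p["extrinsics"]
    r=E[:3,:3]@np.linalg.inv(K)@np.array([uv[0],uv[1],1.]);c=E[:3,3]
    return c+r*(z-c[2])/r[2]
E
python3 - <<'E'
from m import *
for n,S in(("top",{"disc":(114,269),"square":(234,242),"slim":(364,227)}),("side",{"disc":(297,351),"square":(288,244),"slim":(290,173)})):
    f=np.load(n+"0.npz");P=cloud(n,f["d"]);im=f["im"]
    hsv=cv2.cvtColor(im,cv2.COLOR_RGB2HSV)
    print(n,"bench z",np.median(P[300:310,200:300,2]))
    for k,(u,v) in S.items():
        m=np.zeros((420,560),np.uint8);cv2.circle(m,(u,v),24,1,-1)
        z=P[...,2];m=(m>0)&(z>.055)&(z<.1)
        zt=np.median(z[m][z[m]>np.percentile(z[m],60)])
        c=m&(abs(z-zt)<.005)
        vv,uu=np.nonzero(c); q=P[c]
        mid=((uu.min()+uu.max())/2,(vv.min()+vv.max())/2)
        print(k,c.sum(),"ztop",zt.round(4),"mean",q.mean(0).round(4),"ctr",mid,"ray",ray(n,mid,zt).round(4),"ext",np.ptp(q,axis=0).round(3))
E
```

```text
top bench z -0.000344845469517574
disc 543 ztop 0.0751 mean [0.4709 0.277  0.0739] ctr (np.float64(114.0), np.float64(269.0)) ray [0.4708 0.276  0.0751] ext [0.055 0.055 0.009]
square 251 ztop 0.0776 mean [0.5279 0.0247 0.0764] ctr (np.float64(232.5), np.float64(241.5)) ray [0.5283 0.0253 0.0776] ext [0.041 0.041 0.01 ]
slim 35 ztop 0.0779 mean [ 0.5652 -0.26    0.0771] ctr (np.float64(366.0), np.float64(224.0)) ray [ 0.565  -0.2601  0.0779] ext [0.013 0.013 0.008]
side bench z 0.0008393371819998552
disc 768 ztop 0.0757 mean [0.4699 0.2808 0.0748] ctr (np.float64(297.0), np.float64(349.5)) ray [0.4694 0.2824 0.0757] ext [0.055 0.056 0.007]
square 196 ztop 0.0781 mean [0.5268 0.0284 0.0771] ctr (np.float64(287.0), np.float64(243.5)) ray [0.5267 0.0299 0.0781] ext [0.042 0.045 0.007]
slim 21 ztop 0.0772 mean [ 0.5646 -0.2567  0.0771] ctr (np.float64(290.0), np.float64(170.0)) ray [ 0.5644 -0.2565  0.0772] ext [0.011 0.015 0.008]
```

```bash
cat >> m.py <<'E'
from scipy.spatial.transform import Rotation as R
T={"disc":(.470,.278),"square":(.5272,.027),"slim":(.565,-.2585)}
def to(k,z):
    o=ctrl.get_obs();t=np.array([*T[k],z])
    M=R.from_rotvec(o["tool_rot"]).as_matrix()
    print("t",round(o["t"],2),"pos",o["tool_pos"].round(4),"z",M[:,2].round(3),"F",o["contact_force"].round(1),"open",round(o["opening"],3),"delta mm",(M.T@(t-o["tool_pos"])*1000).round(1))
E
python3 -m handwheel '[{"tx":39,"ty":13},{"tx":39,"ty":13},{"tx":39,"ty":13},{"tx":39,"ty":13},{"tx":15,"ty":-33},{"tx":15,"ty":-33},{"tx":15,"ty":-33},{"tx":15,"ty":-33},{"tx":15,"ty":-33},{"tx":15,"ty":-33},{"tx":15,"ty":-33},{"tx":15,"ty":-33}]' 0 20
python3 -c "from m import *;to('disc',.12)"
```

```text
t 0.1 pos [ 0.2005 -0.5914  0.2302] z [-0.     0.002 -1.   ] F [ 0.4  0.1 -1.3] open 0.086 delta mm [ 534.3 -736.6  111.7]$[0]: bad value
```

```bash
python3 -m handwheel '[{"tx":39,"ty":13,"tz":0,"roll":0},{"tx":39,"ty":13,"tz":0,"roll":0},{"tx":39,"ty":13,"tz":0,"roll":0},{"tx":39,"ty":13,"tz":0,"roll":0}]' 0 20; echo
python3 -c "from m import *;to('disc',.12)"
```

```text
t: 0.43
tool_pos: [0.3664, -0.5907, 0.2307]
tool_rot: [-3.099, -0.51, 0.0]
contact_force: [0.0, -1.2, -0.3]
opening: 0.0389
grip_force: 0.0

t 0.43 pos [ 0.3664 -0.5907  0.2307] z [-0.     0.001 -1.   ] F [ 0.  -1.2 -0.3] open 0.039 delta mm [ 376.3 -789.7  111.3]
```

All four keys are needed in each row.

```bash
python3 -m handwheel '[{"tx":16,"ty":-33,"tz":3,"roll":0},{"tx":16,"ty":-33,"tz":3,"roll":0},{"tx":16,"ty":-33,"tz":3,"roll":0},{"tx":16,"ty":-33,"tz":3,"roll":0},{"tx":16,"ty":-33,"tz":3,"roll":0},{"tx":16,"ty":-33,"tz":3,"roll":0},{"tx":16,"ty":-33,"tz":3,"roll":0},{"tx":16,"ty":-33,"tz":3,"roll":0},{"tx":16,"ty":-33,"tz":3,"roll":0},{"tx":16,"ty":-33,"tz":3,"roll":0},{"tx":16,"ty":-33,"tz":3,"roll":0},{"tx":16,"ty":-33,"tz":3,"roll":0}]' >/dev/null
python3 -c "from m import *;to('disc',.12)"
python3 -m handwheel '[{"tx":16,"ty":-33,"tz":3,"roll":0},{"tx":16,"ty":-33,"tz":3,"roll":0},{"tx":16,"ty":-33,"tz":3,"roll":0},{"tx":16,"ty":-33,"tz":3,"roll":0},{"tx":16,"ty":-33,"tz":3,"roll":0},{"tx":16,"ty":-33,"tz":3,"roll":0},{"tx":16,"ty":-33,"tz":3,"roll":0},{"tx":16,"ty":-33,"tz":3,"roll":0},{"tx":16,"ty":-33,"tz":3,"roll":0},{"tx":16,"ty":-33,"tz":3,"roll":0},{"tx":0,"ty":0,"tz":0,"roll":0}]' >/dev/null
python3 -c "from m import *;to('disc',.12)"
```

```text
t 1.43 pos [ 0.4193 -0.1526  0.1947] z [-0.  0. -1.] F [0.1 0.1 0.7] open -0.0 delta mm [ 186.  -391.6   74.8]
t 2.35 pos [0.4646 0.2143 0.1642] z [-0.002  0.002 -1.   ] F [-0.8  0.3 -0.3] open 0.0 delta mm [ 26.  -58.3  44.4]
```

```bash
python3 -m handwheel '[{"tx":13,"ty":-29,"tz":10,"roll":0},{"tx":13,"ty":-29,"tz":10,"roll":0},{"tx":0,"ty":0,"tz":15,"roll":0},{"tx":0,"ty":0,"tz":15,"roll":0},{"tx":0,"ty":0,"tz":15,"roll":0},{"tx":0,"ty":0,"tz":9,"roll":0},{"tx":0,"ty":0,"tz":0,"roll":0},{"tx":0,"ty":0,"tz":0,"roll":0}]' >/dev/null
python3 - <<'E'
from m import *
to('disc',.063)
im,d=optics.get_image("side"); cv2.imwrite("pics/s1.png",cv2.resize(im[260:400,200:400,::-1],None,fx=3,fy=3))
E
```

```text
t 3.02 pos [0.4711 0.2723 0.0908] z [-0.001 -0.001 -1.   ] F [-0.  -0.6  0.1] open -0.0 delta mm [ 0.9 -5.8 27.8]
```

View pics/s1.png

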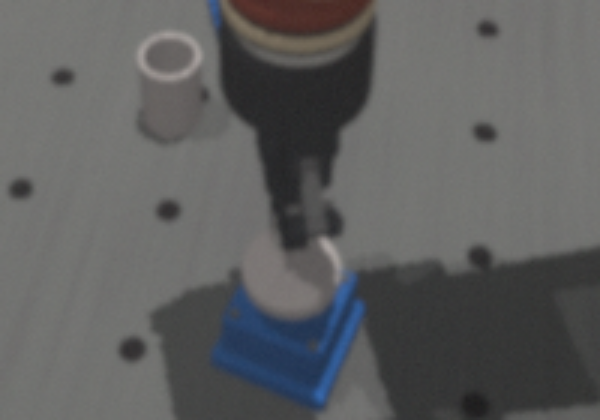

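The crop shows the closed fingertip at (293,245), just above the round head at (293,275). It is clear of the tube. I'll centre it, then press slowly.

```bash
python3 -m handwheel '[{"tx":1,"ty":-3,"tz":2,"roll":0},{"tx":0,"ty":-3,"tz":2,"roll":0},{"tx":0,"ty":0,"tz":2,"roll":0},{"tx":0,"ty":0,"tz":2,"roll":0},{"tx":0,"ty":0,"tz":2,"roll":0},{"tx":0,"ty":0,"tz":1,"roll":0},{"tx":0,"ty":0,"tz":1,"roll":0},{"tx":0,"ty":0,"tz":1,"roll":0},{"tx":0,"ty":0,"tz":1,"roll":0},{"tx":0,"ty":0,"tz":1,"roll":0},{"tx":0,"ty":0,"tz":1,"roll":0},{"tx":0,"ty":0,"tz":1,"roll":0}]' >/dev/null
python3 -c "from m import *;to('disc',.063)"
python3 -m handwheel '[{"tx":0,"ty":0,"tz":1,"roll":0},{"tx":0,"ty":0,"tz":1,"roll":0},{"tx":0,"ty":0,"tz":1,"roll":0},{"tx":0,"ty":0,"tz":1,"roll":0}]' >/dev/null
python3 -c "from m import *;to('disc',.063)"
```

```text
t 4.07 pos [0.4704 0.2788 0.0743] z [ 0.  0. -1.] F [ 0.2  0.7 -0.2] open 0.0 delta mm [-0.7  0.6 11.3]
t 4.4 pos [0.4705 0.2788 0.0705] z [ 0.  0. -1.] F [-2.5 -0.4  3.4] open 0.0 delta mm [-0.7  0.6  7.5]
```

```bash
python3 -m handwheel '[{"tx":0,"ty":0,"tz":1,"roll":0},{"tx":0,"ty":0,"tz":1,"roll":0},{"tx":0,"ty":0,"tz":1,"roll":0},{"tx":0,"ty":0,"tz":1,"roll":0},{"tx":0,"ty":0,"tz":1,"roll":0},{"tx":0,"ty":0,"tz":1,"roll":0},{"tx":0,"ty":0,"tz":1,"roll":0},{"tx":0,"ty":0,"tz":1,"roll":0},{"tx":0,"ty":0,"tz":1,"roll":0},{"tx":0,"ty":0,"tz":0,"roll":0},{"tx":0,"ty":0,"tz":0,"roll":0}]' >/dev/null
python3 - <<'E'
from m import *
to('disc',.0635)
E
python3 -m handwheel '[{"tx":0,"ty":0,"tz":-10,"roll":0},{"tx":0,"ty":0,"tz":-20,"roll":0},{"tx":0,"ty":0,"tz":-20,"roll":0},{"tx":0,"ty":0,"tz":-20,"roll":0},{"tx":-15,"ty":33,"tz":0,"roll":0},{"tx":-15,"ty":33,"tz":0,"roll":0},{"tx":0,"ty":0,"tz":0,"roll":0}]' >/dev/null
python3 - <<'E'
from m import *
im,d=optics.get_image("side");P=cloud("side",d);z=P[...,2]
m=np.zeros((420,560),bool);m[330:365,280:315]=1
c=m&(np.hypot(P[...,0]-.470,P[...,1]-.280)<.022)&(z>.05)&(z<.09)
print("disc z",np.median(z[c]),c.sum())
im,d=optics.get_image("top");P=cloud("top",d);z=P[...,2]
c=(np.hypot(P[...,0]-.470,P[...,1]-.278)<.02)&(z<.09);print("top disc z",np.median(z[c]),c.sum())
to('square',.11)
E
```

```text
t 5.32 pos [0.4704 0.2788 0.061 ] z [ 0.  0. -1.] F [0.9 0.1 0.4] open -0.0 delta mm [-0.7  0.6 -2.5]
disc z 0.06173011791821387 460
top disc z nan 0
t 6.0 pos [0.4633 0.2059 0.1318] z [ 0.001  0.001 -1.   ] F [0.6 0.4 0.8] open 0.0 delta mm [  3.5 190.   21.7]
  return _methods._mean(a, axis=axis, dtype=dtype,
  ret = ret.dtype.type(ret / rcount)
```

Disc pin is about 14–15 mm down. Next is the square pin.

```bash
python3 -m handwheel '[{"tx":1,"ty":32,"tz":0,"roll":0},{"tx":1,"ty":32,"tz":0,"roll":0},{"tx":1,"ty":32,"tz":0,"roll":0},{"tx":1,"ty":32,"tz":0,"roll":0},{"tx":0,"ty":32,"tz":0,"roll":0},{"tx":0,"ty":30,"tz":0,"roll":0},{"tx":0,"ty":0,"tz":18,"roll":0},{"tx":0,"ty":0,"tz":18,"roll":0},{"tx":0,"ty":0,"tz":0,"roll":0},{"tx":0,"ty":0,"tz":0,"roll":0}]' >/dev/null
python3 - <<'E'
from m import *
to('square',.066)
im,d=optics.get_image("side"); cv2.imwrite("pics/s2.png",cv2.resize(im[190:380,220:400,::-1],None,fx=3,fy=3))
E
```

```text
t 6.83 pos [0.5273 0.0288 0.0943] z [-0.003  0.001 -1.   ] F [ 0.3 -0.8 -0.3] open 0.0 delta mm [-0.6  1.7 28.3]
```

View pics/s2.png

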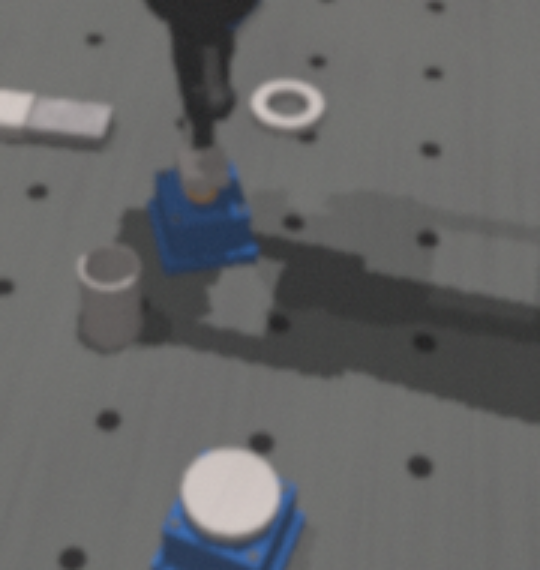

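The round head at (230,490) now sits low on its block. The fingertip at (203,140) is over the square head, and the tube is undisturbed at (108,300).

```bash
python3 -m handwheel '[{"tx":0,"ty":1.5,"tz":2,"roll":0},{"tx":0,"ty":0,"tz":2,"roll":0},{"tx":0,"ty":0,"tz":2,"roll":0},{"tx":0,"ty":0,"tz":2,"roll":0},{"tx":0,"ty":0,"tz":2,"roll":0},{"tx":0,"ty":0,"tz":1,"roll":0},{"tx":0,"ty":0,"tz":1,"roll":0},{"tx":0,"ty":0,"tz":1,"roll":0},{"tx":0,"ty":0,"tz":1,"roll":0},{"tx":0,"ty":0,"tz":1,"roll":0},{"tx":0,"ty":0,"tz":1,"roll":0},{"tx":0,"ty":0,"tz":1,"roll":0}]' >/dev/null
python3 -c "from m import *;to('square',.066)"
python3 -m handwheel '[{"tx":0,"ty":0,"tz":1,"roll":0},{"tx":0,"ty":0,"tz":1,"roll":0},{"tx":0,"ty":0,"tz":1,"roll":0},{"tx":0,"ty":0,"tz":1,"roll":0},{"tx":0,"ty":0,"tz":1,"roll":0},{"tx":0,"ty":0,"tz":1,"roll":0}]' >/dev/null
python3 -c "from m import *;to('square',.066)"
```

```text
t 7.88 pos [0.5284 0.0266 0.0782] z [-0.  0. -1.] F [0.5 0.2 0.4] open 0.0 delta mm [-1.  -0.8 12.2]
t 8.38 pos [0.5285 0.0266 0.0724] z [ 0.  0. -1.] F [-1.   1.1  2.6] open -0.0 delta mm [-1.1 -0.8  6.4]
```

```bash
python3 -m handwheel '[{"tx":0,"ty":0,"tz":1,"roll":0},{"tx":0,"ty":0,"tz":1,"roll":0},{"tx":0,"ty":0,"tz":1,"roll":0},{"tx":0,"ty":0,"tz":1,"roll":0},{"tx":0,"ty":0,"tz":1,"roll":0},{"tx":0,"ty":0,"tz":1,"roll":0},{"tx":0,"ty":0,"tz":1,"roll":0},{"tx":0,"ty":0,"tz":0,"roll":0},{"tx":0,"ty":0,"tz":0,"roll":0}]' >/dev/null
python3 -c "from m import *;to('square',.066)"
python3 -m handwheel '[{"tx":0,"ty":0,"tz":-10,"roll":0},{"tx":0,"ty":0,"tz":-20,"roll":0},{"tx":0,"ty":0,"tz":-20,"roll":0},{"tx":0,"ty":0,"tz":-20,"roll":0},{"tx":-10,"ty":30,"tz":0,"roll":0},{"tx":-10,"ty":30,"tz":0,"roll":0},{"tx":-10,"ty":30,"tz":0,"roll":0},{"tx":0,"ty":0,"tz":0,"roll":0}]' >/dev/null
python3 - <<'E'
from m import *
im,d=optics.get_image("side");P=cloud("side",d);z=P[...,2]
c=(np.hypot(P[...,0]-.527,P[...,1]-.029)<.012)&(z>.05)&(z<.09);print("side sq z",np.median(z[c]),c.sum())
im,d=optics.get_image("top");P=cloud("top",d);z=P[...,2]
c=(np.hypot(P[...,0]-.470,P[...,1]-.278)<.02)&(z>.05)&(z<.09);print("top disc z",np.median(z[c]),c.sum())
c=(np.hypot(P[...,0]-.565,P[...,1]+.2595)<.015)&(z>.065)&(z<.09);print("slim",P[c].mean(0),c.sum())
to('slim',.1)
E
```

```text
t 9.13 pos [0.5284 0.0266 0.065 ] z [ 0. -0. -1.] F [ 0.2  0.2 -0.2] open 0.0 delta mm [-1.  -0.8 -1. ]
side sq z 0.06541980301080252 70
top disc z 0.0607024874319082 277
slim [ 0.56473268 -0.25946856  0.07598112] 41
t 9.9 pos [ 0.5289 -0.0691  0.1357] z [ 0.  0. -1.] F [-0.6  0.   0.2] open 0.0 delta mm [-26.2 191.   35.7]
```

Square pin is about 15 mm down. Next is the slim pin.

```bash
python3 -m handwheel '[{"tx":-4,"ty":32,"tz":0,"roll":0},{"tx":-4,"ty":32,"tz":0,"roll":0},{"tx":-4,"ty":32,"tz":0,"roll":0},{"tx":-5,"ty":32,"tz":0,"roll":0},{"tx":-5,"ty":32,"tz":0,"roll":0},{"tx":-4,"ty":31,"tz":0,"roll":0},{"tx":0,"ty":0,"tz":20,"roll":0},{"tx":0,"ty":0,"tz":20,"roll":0},{"tx":0,"ty":0,"tz":0,"roll":0},{"tx":0,"ty":0,"tz":0,"roll":0}]' >/dev/null
python3 - <<'E'
from m import *
to('slim',.066)
im,d=optics.get_image("side"); cv2.imwrite("pics/s3.png",cv2.resize(im[120:290,200:380,::-1],None,fx=3,fy=3))
E
```

```text
t 10.73 pos [ 0.5648 -0.2558  0.0938] z [-0.003  0.002 -1.   ] F [-0.7  0.4  0.1] open 0.0 delta mm [-0.7  2.7 27.8]
```

View pics/s3.png

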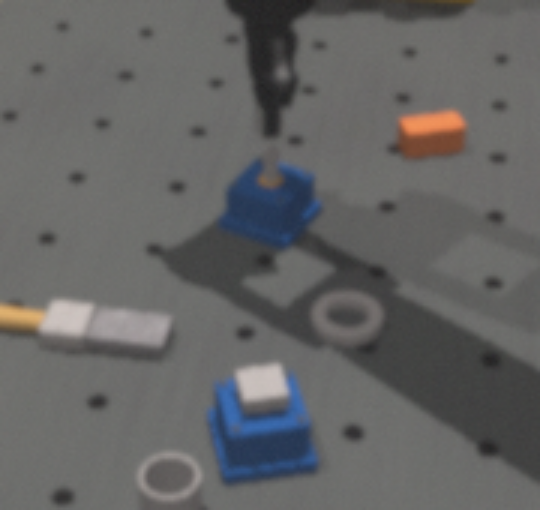

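The fingertip at (272,130) is over the slim pin at (270,160). The square head is low, at (263,385).

```bash
python3 -m handwheel '[{"tx":0,"ty":2,"tz":2,"roll":0},{"tx":0,"ty":0,"tz":2,"roll":0},{"tx":0,"ty":0,"tz":2,"roll":0},{"tx":0,"ty":0,"tz":2,"roll":0},{"tx":0,"ty":0,"tz":2,"roll":0},{"tx":0,"ty":0,"tz":1,"roll":0},{"tx":0,"ty":0,"tz":1,"roll":0},{"tx":0,"ty":0,"tz":1,"roll":0},{"tx":0,"ty":0,"tz":0,"roll":0}]' >/dev/null
python3 -c "from m import *;to('slim',.066)"
python3 -m handwheel '[{"tx":0,"ty":0,"tz":1,"roll":0},{"tx":0,"ty":0,"tz":1,"roll":0},{"tx":0,"ty":0,"tz":1,"roll":0},{"tx":0,"ty":0,"tz":1,"roll":0},{"tx":0,"ty":0,"tz":1,"roll":0},{"tx":0,"ty":0,"tz":1,"roll":0},{"tx":0,"ty":0,"tz":1,"roll":0},{"tx":0,"ty":0,"tz":1,"roll":0},{"tx":0,"ty":0,"tz":1,"roll":0},{"tx":0,"ty":0,"tz":1,"roll":0}]' >/dev/null
python3 -c "from m import *;to('slim',.066)"
```

```text
t 11.53 pos [ 0.5661 -0.2594  0.082 ] z [-0.  0. -1.] F [-0.7 -0.2 -0.4] open -0.0 delta mm [-0.8 -1.2 16. ]
t 12.37 pos [ 0.5663 -0.2595  0.0723] z [ 0. -0. -1.] F [-1.9 -0.1  2.6] open 0.0 delta mm [-0.9 -1.3  6.3]
```

```bash
python3 -m handwheel '[{"tx":0,"ty":0,"tz":1,"roll":0},{"tx":0,"ty":0,"tz":1,"roll":0},{"tx":0,"ty":0,"tz":1,"roll":0},{"tx":0,"ty":0,"tz":1,"roll":0},{"tx":0,"ty":0,"tz":1,"roll":0},{"tx":0,"ty":0,"tz":1,"roll":0},{"tx":0,"ty":0,"tz":1,"roll":0},{"tx":0,"ty":0,"tz":0,"roll":0},{"tx":0,"ty":0,"tz":0,"roll":0}]' >/dev/null
python3 -c "from m import *;to('slim',.066)"
python3 -m handwheel '[{"tx":0,"ty":0,"tz":-10,"roll":0},{"tx":0,"ty":0,"tz":-20,"roll":0},{"tx":0,"ty":0,"tz":-20,"roll":0},{"tx":0,"ty":0,"tz":-20,"roll":0},{"tx":-30,"ty":20,"tz":-15,"roll":0},{"tx":-30,"ty":20,"tz":-15,"roll":0},{"tx":-30,"ty":20,"tz":-15,"roll":0},{"tx":-30,"ty":20,"tz":-15,"roll":0},{"tx":0,"ty":0,"tz":0,"roll":0},{"tx":0,"ty":0,"tz":0,"roll":0}]' >/dev/null
python3 - <<'E'
from m import *
im,d=optics.get_image("side");P=cloud("side",d);z=P[...,2]
cv2.imwrite("pics/s4.png",im[:,:,::-1])
for k,r,x,y in(("disc",.02,.47,.28),("sq",.012,.527,.029),("slim",.012,.5646,-.2567)):
    c=(np.hypot(P[...,0]-x,P[...,1]-y)<r)&(z>.053)&(z<.09);print(k,np.median(z[c]),c.sum(), np.sort(z[c])[-5:].round(4))
to('slim',.1)
E
```

```text
t 13.12 pos [ 0.5663 -0.2595  0.065 ] z [ 0. -0. -1.] F [0.3 0.3 0.5] open 0.0 delta mm [-0.9 -1.3 -1. ]
disc 0.06155155846851701 381 [0.0642 0.0643 0.0643 0.0647 0.0653]
sq 0.06551471406961162 68 [0.0672 0.0673 0.0676 0.0677 0.0682]
slim 0.06311718178338788 33 [0.0652 0.0652 0.0652 0.0658 0.0664]
t 14.0 pos [ 0.4781 -0.3741  0.1959] z [ 0.001 -0.    -1.   ] F [-0.  -0.2 -0.3] open 0.0 delta mm [119.2 -81.9  96. ]
```

View pics/s4.png

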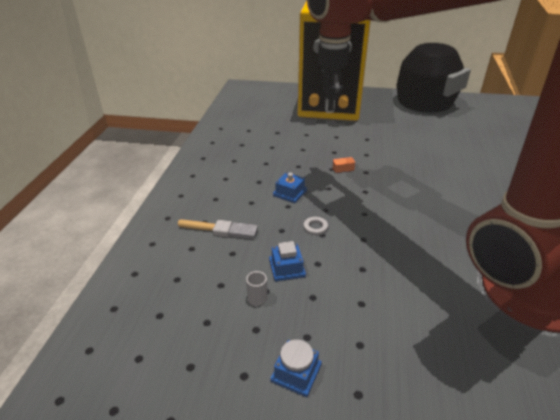

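All three pins are down: disc (297,355), square (288,249) and slim (290,178). The tube, ring, brush and bar are where they started, and the arm is clear.

```bash
python3 -c "from station import ctrl;print(ctrl.finish_job())"
```

```text
the job is handed in; nothing more can be done
None
```

I pressed the three pins in order (round, square, slim), each to about 15 mm of 20 mm, with the loose things left where they lay, and handed the job in at about 14 s; no verdict came back.

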